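# Clamp a roughed-out carving with the outer ring only

### The job

Stand the rough-hewn wooden head on the bed of the carving vice, midway between its open jaws, let go of it, then close the jaws on it by turning only the outer ring of the two concentric controls clockwise, without disturbing the inner knob. Feel for the bite and nip it up so that the jaws keep hold of the base with about 20 N (anything from 10 to 35 N is fine) after you let go; the limewood bruises at 50 N. Leave everything else on the bench where it is.

Things in the scene. Friction and masses are not known exactly. Their poses are not given: they have to be found in the camera images.
- rough_head: the work: a roughed-out head, blocky with flat faces, loose and upright, 104 mm tall, about 110 g. Square base 44 x 44 mm, 38 high; 24 mm neck; head block 38 mm deep (x), 34 mm wide between flat cheeks (y), from 54 to 98 mm height, nose at -x. Good grip: across the cheeks at 78 mm height. Origin: centre of the underside. It may stand in the vice facing any of the four square ways.
- vice: carving vice, bolted down: steel base 130 x 270 mm (y -150 to +120), jaws at its +y end, grey gearbox 90 x 90 x 40 high with the concentric controls at its -y end. Origin on the bench, z up; jaws close along y. Jaws 80 mm long (x), tops 65 mm up. The rear jaw (far from the controls) is at an unknown preset, its face 26 to 32 mm beyond bed in +y: how far to turn is found by feel.
- bed (a point): place for the work: middle of the flat bed between the jaws, at its top, 30 mm above the bench; axes as the vice's. The head's underside centre belongs here (within 18 mm in x, 15 mm in y), base sides parallel to the jaws. The gap between the jaw faces is 51 to 62 mm at the start; the front jaw's face is 26 to 30 mm off in -y.
- controls (a point): point on the vertical axis of both controls, 52 mm above the bench, half-way up the outer ring; axes as the vice's. Outer ring: knurled steel disc, diameter 64 mm, from 40 to 64 mm above the bench. Inner knob on top of it: diameter 38 mm, from 64 to 84 mm above the bench with its raised bar. They turn independently.
- outer_ring (a joint): ring angle, rad, grows clockwise from above, 0 to 1.9; starts at 0 to 0.3. A rad closes the front jaw by 14 mm; it meets the work after about 0.5 to 1.3 rad. Drag 0.55 N m, so it stays where left (at rest it may act either way). Once it bites, each newton of clamping adds 0.014 N m counter-clockwise on the tool (20 N: 0.28 N m, in 0.1 rad). A 45 N grip does not slip.
- inner_mark (a point): end of the inner knob's raised bar, on its top, 17 mm from the axis. The inner knob turns very lightly (0.02 N m), was set by the carver at any angle, and must stay as it is (within 3 mm here).
- front_jaw: springy cork facing (74 x 30 mm, 6 mm thick, 15 N per mm) of the driven jaw, a steel block 80 x 18 mm moved by the outer ring only. Origin at bench height below its gripping face; axes as the vice's, y points at the work.
- smooth_head: bystander: a finished smooth round head of the same wood on a round foot, 116 mm tall, 72 mm wide; origin under its centre
- mallet: bystander: a wooden carver's mallet standing on its head, 94 mm wide, 250 mm tall; origin under its centre
- wide_gouge: bystander: gouge lying on the bench, 235 mm long (along its x), 22 mm high, origin under its middle, wide blade
- narrow_gouge: bystander: gouge lying on the bench, 235 mm long (along its x), 22 mm high, origin under its middle, narrow blade
- offcut: bystander: a stepped wood offcut, 70 x 36 x 36 mm; origin under its centre
Mind the look-alikes: they are no part of the job. Leave any blue, orange or red look-alike of the rough_head alone.

How it is judged:
On the way, in this order (a step that is already met when the one before it is completed fails the run):
1. the rough head stands on the vice bed between the jaws, let go and not yet clamped (x of rough_head in the frame of bed between -0.018 and 0.018 m and y of rough_head in the frame of bed between -0.015 and 0.015 m and z of rough_head in the frame of bed between -0.003 and 0.003 m and angle between rough_head's own z axis and vertical below 0.06 rad and contact force between the fingers and rough_head below 0.3 N and contact force between front_jaw and rough_head below 3 N), for 0.3 s.
2. the front jaw has bitten on the base (contact force between front_jaw and rough_head above 8 N), for 0.2 s.
At the end, for the whole second after the job is handed in: The rough head stands upright (within 0.06 rad) on the bed, its underside centre within 18 mm along x, 15 mm along y and 3 mm in height of bed, held by the jaws with a front-jaw force of 8 to 40 N, released by the fingers and at rest (x of rough_head in the frame of bed between -0.018 and 0.018 m and y of rough_head in the frame of bed between -0.015 and 0.015 m and z of rough_head in the frame of bed between -0.003 and 0.003 m and angle between rough_head's own z axis and vertical below 0.06 rad and contact force between the fingers and rough_head below 0.3 N and contact force between front_jaw and rough_head between 8 and 40 N and linear speed of rough_head below 0.01 m/s and velocity of joint outer_ring below 0.05 rad/s); the robot touches nothing.
It fails at once if the inner knob is turned or shifted (its mark moves by more than 3 mm) (distance of inner_mark from where it was at the start of the episode above 0.003 m).
It fails at once if the front jaw presses on the work with more than 50 N (contact force between front_jaw and rough_head above 50 N).
It fails at once if another thing on the bench is moved by more than 30 mm (distance of any of smooth_head, mallet, wide_gouge, narrow_gouge, offcut from where it was at the start of the episode above 0.03 m).
It also fails if it takes over 54 s, if anything falls off the work surface, if the arm or the gripper's body presses on something with over 40 N, if the wrist force passes 120 N, or if a joint passes its speed limit or range.

### The arm

A 7-joint arm with a two-finger parallel gripper is mounted at the origin on the work surface. World frame = base frame: x ahead of the robot, y to its left, z up, the work surface at z = 0. Lengths are in m, angles in rad, forces in N, time in s.
With the tool pointing down it reaches from about 0.425 to 0.95 m from the base axis. Payload 4.7 kg.
Tool frame: the origin (TCP) lies at the very end of the fingers, on their centre line; the grasp point (between the pads) lies 19 mm behind it (robot.hold_point_z is the distance from the TCP to the grasp point, in m); z points along the fingers, y is the direction in which the jaws open and shut (so a half turn about z gives the same grasp; the last joint's range is limited). The gripper opens to 85 mm and grips with 20 to 120 N. Pads are 22 mm wide; open, the fingers measure 114 mm over their backs; the gripper's body (76 mm by 85 mm) begins 54 mm behind the grasp point. The pads swing forward as they close: fully open they stand 13 mm farther back than shut.
Start: joints at [-1.228, 0.469, -0.049, 1.532, 0.024, 1.141, -0.082], TCP at [0.245, 0.629, 0.231] pointing down, gripper open.
Joint ranges: [-2.59, 2.59], [-0.33, 1.99], [-1.39, 1.29], [0.1, 2.45], [-1.04, 4.18], [0.21, 1.99], [-2.66, 2.66]. Speed limits (rad/s): [2.57, 2.57, 3.14, 3.14, 3.14, 3.14, 3.14].

### API

Orientations are given as [roll, pitch, yaw] about the fixed x, y, z axes, in that order (R = Rz(yaw) Ry(pitch) Rx(roll)).
In Python, from station import status, read_camera, camera_params, robot gives the robot as it stands.
- The arm moves only by the tool play_rows, never from a script. Its argument "targets" is one flat list of numbers, 4 for each row, row after row: the shift along the tool's x, y, z in cm, then the turn about the tool's z in degrees. In form: [tx, ty, tz, spin, tx, ty, tz, spin, ...]. A call has 1 to 5 rows; each row shifts and turns the commanded pose from where the row before left it, along the tool's axes as they then stand; what a row does not reach is not made up. A row lasts 1/12 s, in which the tool goes at most 41.7 mm and 7.16 degrees, less where a joint would pass 70% of its speed; a pose out of reach is approached as far as the arm can. A call is refused whole if a number of a shift passes 4.17 or a number of a turn 7.16, either way. A call with a gripper value outside its range is refused whole. "jaw" is the closure, from -1 (fully open) to 1 (shut), so that 0 is half open, set as the call begins (left out, the last holds). The fingers move at their own pace and stop on an object; "newtons" is the grip in N (left out, the last holds). Time passes only in rows, so rows that do not move let the fingers close. It gives the time, the measured TCP pose, the force and the opening at its end, in the units of the state.
- status.sense(): the state, without advancing time (a new reading comes with each control period).
- read_camera(name): name is "scene" or "top"; returns the picture (420x560x3 uint8, red, green, blue); there is no depth.
- camera_params(name): a dict with "camera_matrix" (3x3 intrinsics, pixels), "distortion" ([k1, k2, p1, p2, k3] as OpenCV has them; the pictures are not rectified), "rvec" (rotation vector, rad) and "tvec" (3), from world to camera coordinates, as OpenCV has them. Camera axes: x right, y down, z forward; pixel columns grow to the right and rows downward; lengths in m; the calibration is good to about 2 mm. A picture is of the moment at which its call begins. camera_params takes no time and is no camera call.
- robot.sign_off(): hands the job in, once; it reports no verdict.
The state is a dict: "time_s": time; "q": joint angles; "joint_vel": joint speeds; "effort": joint torques, N m; "tool_pos": TCP position; "eef_rot": TCP orientation; "contact_force": force on the tool from outside, world axes, zero at the start; "torque": the same for the moment, N m; "opening": finger opening in m.
Only numpy, scipy, OpenCV 4.12 (cv2) and the standard library are available. Lean on these libraries where they do the work, as an engineer would, in place of code of your own. Each camera call takes 0.05 s, during which the arm holds its last target. There are 200 camera calls.

## Working session

There is one attempt and no reset: what is moved stays moved. The work goes in short steps, Python scripts to look and compute and a tool call to move; the robot and the scene stay as the last step left them, time stands still between calls to the robot, and variables do not carry over. Pictures are saved under pics/ and viewed, about 8 in all and at most 12, crops included, and the job is handed in when it is done.

Besides the shell and the picture viewer there is one more tool, called after "Emit:" by a JSON object that holds its "fn" and its "kwargs", one argument or row to a line. play_rows: Moves the arm, as the interface text tells. Its arguments: {"type":"object","properties":{"targets":{"type":"array","items":{"type":"number"}},"jaw":{"type":"number"},"newtons":{"type":"number"}},"required":["targets"]}

```bash
mkdir -p pics; ls; python3 - <<'E'
from station import status, read_camera, camera_params, robot
import cv2,numpy as np
for n in("scene","top"):
    im=read_camera(n); cv2.imwrite(f"pics/{n}0.png",cv2.resize(im[:,:,::-1],(784,588),interpolation=cv2.INTER_CUBIC))
    p=camera_params(n); R=cv2.Rodrigues(np.array(p["rvec"],float))[0]
    print(n,np.round(p["camera_matrix"],1).tolist(),p["distortion"],"pos",-R.T@np.array(p["tvec"]).ravel(), R.round(2).tolist())
print(status.sense(), robot.hold_point_z)
E
```

```text
pics
scene [[416.0, 0.0, 274.3], [0.0, 416.0, 207.0], [0.0, 0.0, 1.0]] [-7.80549452e-06  0.00000000e+00  0.00000000e+00  0.00000000e+00
  0.00000000e+00] pos [ 1.09000925 -0.19881666  0.75524887] [[0.35, 0.94, -0.01], [0.71, -0.27, -0.64], [-0.61, 0.22, -0.76]]
top [[417.5, 0.0, 291.0], [0.0, 417.5, 207.8], [0.0, 0.0, 1.0]] [-0.07537694  0.          0.          0.          0.        ] pos [0.42458526 0.00726526 1.01592419] [[0.02, -1.0, 0.01], [-0.99, -0.02, -0.11], [0.11, -0.01, -0.99]]
{'time_s': 0.1, 'q': array([-1.22791607,  0.4693861 , -0.04857811,  1.53361825,  0.02406887,
        1.14101182, -0.08227963]), 'joint_vel': array([ 0.00082259, -0.00047283, -0.00129813, -0.00279384, -0.0003188 ,
       -0.00144316, -0.00113681]), 'effort': array([ 6.18504619e-04, -5.11516178e+01, -4.71008895e-02, -2.38390160e+01,
        1.07635319e-02,  4.46222228e-03,  4.52249331e-07]), 'tool_pos': array([0.2450001 , 0.62837577, 0.2303307 ]), 'eef_rot': array([-3.13975382e+00,  4.55034570e-05,  2.76983477e+00]), 'contact_force': array([-0.31979023, -1.08608612, -0.33951292]), 'torque': array([-0.00409986, -0.01230101, -0.02127082]), 'opening': 0.08503308822452309} 0.0187
```

View pics/scene0.png

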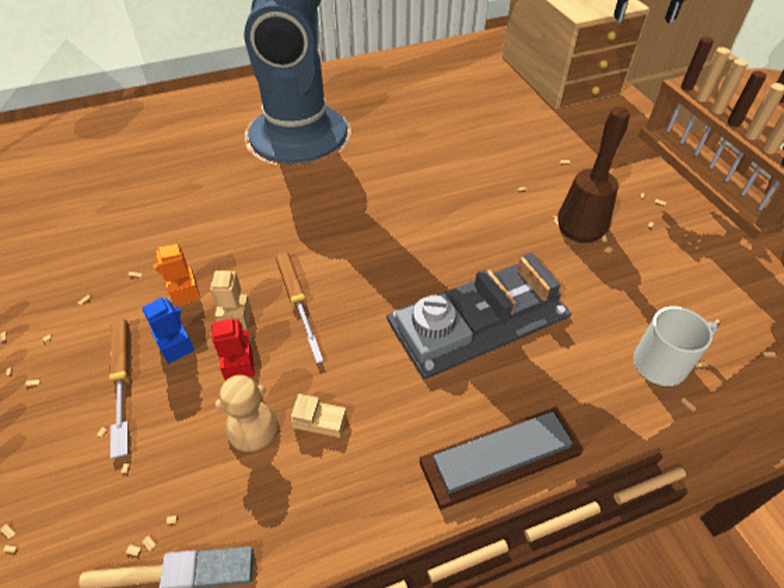

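View pics/top0.png

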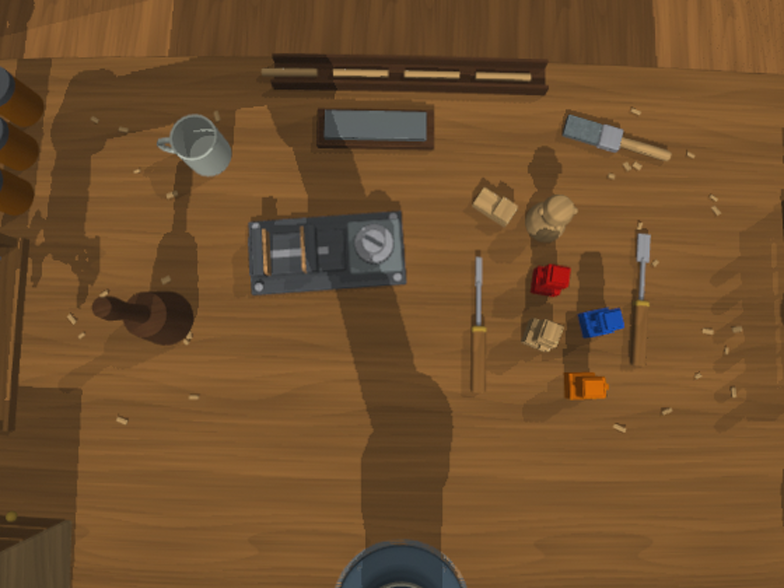

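The scene picture shows the rough head at about (230,295), with orange (175,275), blue (167,328) and red (232,347) look-alikes around it. The vice is at (480,310). In the top picture the rough head is at (545,334) and the vice runs from (250,250) to (405,250), with the controls at (375,243).

```bash
cat > h.py <<'E'
from station import status, read_camera, camera_params, robot
import cv2,numpy as np
def par(n):
    p=camera_params(n); return [np.array(p[k],float) for k in("camera_matrix","distortion","rvec","tvec")]
def w(n,px,z):  # raw pixels -> world on plane z
    K,d,r,t=par(n); R=cv2.Rodrigues(r)[0]; c=-R.T@t.ravel()
    u=cv2.undistortPoints(np.array(px,float).reshape(-1,1,2),K,d).reshape(-1,2)
    v=np.c_[u,np.ones(len(u))]@R; return c+v*((z-c[2])/v[:,2])[:,None]
def proj(n,P):
    K,d,r,t=par(n); return cv2.projectPoints(np.array(P,float).reshape(-1,1,3),r,t,K,d)[0].reshape(-1,2)
def crop(im,x,y,wd,ht,s):
    c=cv2.resize(im[y:y+ht,x:x+wd,::-1],None,fx=s,fy=s,interpolation=cv2.INTER_CUBIC)
    for i in range(0,wd,10): cv2.putText(c,str(x+i) if i%20==0 else "",(i*s,8),0,.3,(255,255,255),1); cv2.line(c,(i*s,10),(i*s,14),(255,255,255),1)
    for i in range(0,ht,10): cv2.putText(c,str(y+i),(0,i*s+4),0,.3,(255,255,255),1)
    return c
E
python3 - <<'E'
from h import *
t=read_camera("top"); s=read_camera("scene")
cv2.imwrite("pics/head.png",np.hstack([crop(t,365,215,50,50,8),crop(s,135,185,50,50,8)]))
cv2.imwrite("pics/vice.png",np.vstack([crop(t,170,145,130,70,6),]))
E
```

```text
(no output)
```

View pics/head.png

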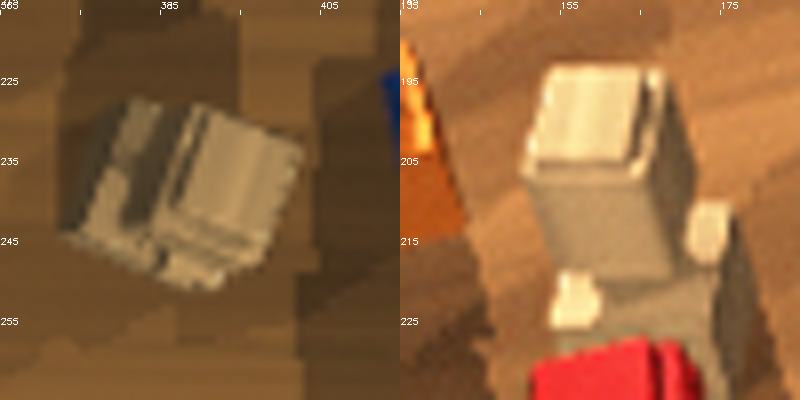

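View pics/vice.png

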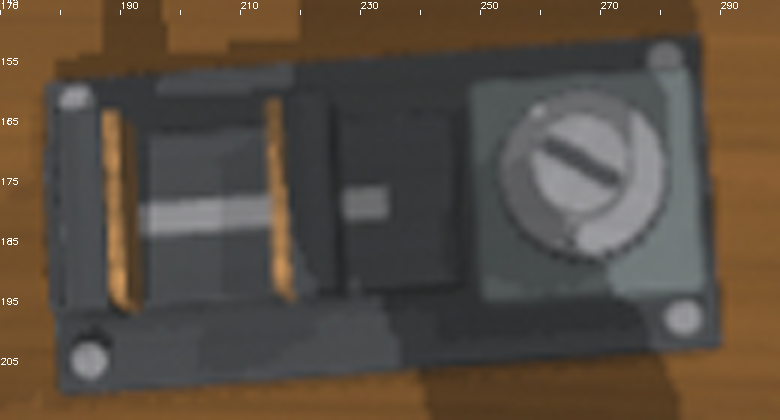

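The head picture shows the cap, with corners near crop (205,105), (303,150), (268,238) and (180,200) in the top view. In the vice picture the ring is centred near crop (582,175), the cork strips are at crop x≈115 and 280, and the base corners are visible.

```bash
python3 - <<'E'
from h import *
np.set_printoptions(precision=4,suppress=True)
def rep(l,P):
    print(l); print(P[:,:2], "mean",P[:,:2].mean(0)); e=np.roll(P,-1,0)-P
    print(" len",np.hypot(e[:,0],e[:,1]),"ang",np.degrees(np.arctan2(e[:,1],e[:,0])))
o=np.array
rep("cap top",w("top",o([(205,105),(303,150),(268,238),(180,200)])/8+[365,215],.104))
rep("head98 top",w("top",o([(195,103),(303,150),(268,262),(160,215)])/8+[365,215],.098))
rep("cap scene",w("scene",o([(550,65),(645,68),(632,165),(525,158)])/8+[135,185],.104))
rep("block98 scene",w("scene",o([(550,65),(662,68),(655,180),(525,172)])/8+[135,185],.098))
V=lambda p,z:w("top",o(p)/6+[170,145],z)
rep("base",V([(47,82),(700,37),(720,345),(60,393)],.012))
rep("gear",V([(472,82),(688,70),(702,292),(482,302)],.04))
print("ring",V([(582.5,175)],.064)); print("knob",V([(578,163)],.076))
rep("front cork top",V([(268,98),(281,98),(296,298),(280,300)],.065))
rep("rear cork top",V([(102,112),(117,110),(134,305),(118,306)],.065))
E
```

```text
cap top
[[ 0.4867 -0.2235]
 [ 0.4747 -0.2508]
 [ 0.4504 -0.2408]
 [ 0.4604 -0.2164]] mean [ 0.4681 -0.2329]
 len [0.0298 0.0263 0.0264 0.0272] ang [-113.708   157.6908   67.6023  -15.1994]
head98 top
[[ 0.4876 -0.2222]
 [ 0.475  -0.2525]
 [ 0.4439 -0.2424]
 [ 0.4565 -0.2122]] mean [ 0.4658 -0.2323]
 len [0.0327 0.0327 0.0326 0.0327] ang [-112.5514  162.0108   67.4362  -17.7725]
cap scene
[[ 0.4845 -0.1374]
 [ 0.4945 -0.1142]
 [ 0.5259 -0.1262]
 [ 0.5137 -0.1514]] mean [ 0.5047 -0.1323]
 len [0.0252 0.0335 0.028  0.0324] ang [  66.6835  -20.9771 -115.7303  154.3461]
block98 scene
[[ 0.479  -0.1368]
 [ 0.4907 -0.1092]
 [ 0.5277 -0.1213]
 [ 0.5131 -0.1521]] mean [ 0.5026 -0.1299]
 len [0.03   0.039  0.0341 0.0374] ang [  67.0486  -18.1168 -115.427   155.8387]
base
[[ 0.6543  0.2763]
 [ 0.678   0.0088]
 [ 0.5508 -0.0016]
 [ 0.5262  0.2645]] mean [0.6023 0.137 ]
 len [0.2685 0.1276 0.2673 0.1286] ang [ -84.9329 -175.2908   95.2785    5.2367]
gear
[[0.6508 0.0991]
 [0.6574 0.0133]
 [0.5682 0.0061]
 [0.5626 0.0925]] mean [0.6097 0.0527]
 len [0.086  0.0895 0.0866 0.0885] ang [ -85.6222 -175.3558   93.7325    4.2674]
ring [[0.6094 0.0531 0.064 ]]
knob [[0.6117 0.0543 0.076 ]]
front cork top
[[0.6372 0.1756]
 [0.6373 0.1706]
 [0.5592 0.1617]
 [0.5583 0.1678]] mean [0.598  0.1689]
 len [0.005  0.0786 0.0062 0.0793] ang [ -88.9986 -173.54     98.2648    5.6255]
rear cork top
[[0.6306 0.24  ]
 [0.6315 0.2341]
 [0.5554 0.224 ]
 [0.5549 0.2301]] mean [0.5931 0.2321]
 len [0.0059 0.0768 0.0062 0.0764] ang [ -81.3252 -172.3923   94.6509    7.388 ]
```

```bash
python3 - <<'E'
from h import *
np.set_printoptions(precision=4,suppress=True)
def rep(l,P):
    print(l); print(P[:,:2], "mean",P[:,:2].mean(0)); e=np.roll(P,-1,0)-P
    print(" len",np.hypot(e[:,0],e[:,1]),"ang",np.degrees(np.arctan2(e[:,1],e[:,0])))
o=np.array
S=lambda p,z:w("scene",(o(p)-[400,0])/8+[135,185],z)
rep("cap scene",S([(550,65),(645,68),(632,165),(525,158)],.104))
rep("block98 scene",S([(550,65),(662,68),(655,180),(525,172)],.098))
s=read_camera("scene"); 
c=crop(s,275,175,135,95,5)
# overlay hypotheses: bed frame
th=np.radians(5.0-0); R=np.array([[np.cos(th),-np.sin(th)],[np.sin(th),np.cos(th)]])
C=o([.6094,.0531]); d=R@o([0,1])
bc=o([.6023,.137])+R@o([0,.015]); print("vice origin from base",bc, "yaw vec",d, "ctl in vice",R.T@(C-bc))
def P(l): return [(q-[275,175])*5 for q in proj("scene",l)]
a=np.linspace(0,2*np.pi,60)
for q in P([(C[0]+.032*np.cos(t),C[1]+.032*np.sin(t),.064) for t in a]): cv2.circle(c,tuple(int(v) for v in q),1,(0,0,255),-1)
L=[R@o(v)+bc for v in[(-.065,-.15),(.065,-.15),(.065,.12),(-.065,.12)]]
q=o(P([(*v,0.0) for v in L])).astype(int); cv2.polylines(c,[q.reshape(-1,1,2)],True,(0,255,0),1)
q=o(P([(*v,0.012) for v in L])).astype(int); cv2.polylines(c,[q.reshape(-1,1,2)],True,(255,255,0),1)
cv2.imwrite("pics/vs.png",c)
E
```

```text
cap scene
[[ 0.4468 -0.2363]
 [ 0.4568 -0.213 ]
 [ 0.4891 -0.2226]
 [ 0.4769 -0.248 ]] mean [ 0.4674 -0.23  ]
 len [0.0254 0.0337 0.0282 0.0323] ang [  66.6945  -16.5332 -115.6925  158.7827]
block98 scene
[[ 0.4408 -0.2367]
 [ 0.4526 -0.2089]
 [ 0.4908 -0.2182]
 [ 0.476  -0.2493]] mean [ 0.4651 -0.2283]
 len [0.0302 0.0393 0.0344 0.0374] ang [  67.0569  -13.6969 -115.3933  160.2845]
vice origin from base [0.601  0.1519] yaw vec [-0.0872  0.9962] ctl in vice [-0.0002 -0.0992]
```

View pics/vs.png

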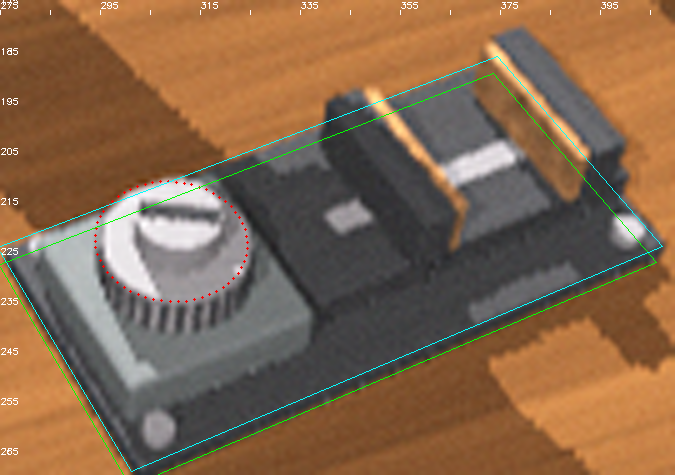

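The overlay fits the ring, base plate and gearbox to about 2 mm, with a yaw of about 5°. Next I'll check the head's pose and the clearance around it with a wireframe.

```bash
python3 - <<'E'
from h import *
from itertools import product
np.set_printoptions(precision=4,suppress=True)
o=np.array
c0=o([.466,-.2305]); th=np.radians(-20); R=o([[np.cos(th),-np.sin(th)],[np.sin(th),np.cos(th)]])
def box(x0,x1,y0,y1,z0,z1):
    for z in(z0,z1): yield [(*(c0+R@o(v)),z) for v in[(x0,y0),(x1,y0),(x1,y1),(x0,y1),(x0,y0)]]
    for v in[(x0,y0),(x1,y0),(x1,y1),(x0,y1)]: yield [(*(c0+R@o(v)),z) for z in(z0,z1)]
out=[]
for n,(x,y) in(("top",(365,210)),("scene",(130,188))):
    c=crop(read_camera(n),x,y,55,55,7); c2=c.copy()
    for b,col in((box(-.022,.022,-.022,.022,0,.038),(255,0,0)),(box(-.019,.019,-.017,.017,.054,.098),(0,0,255))):
        for l in b: cv2.polylines(c2,[((proj(n,l)-[x,y]+.5)*7).astype(int).reshape(-1,1,2)],False,col,1)
    out.append(np.vstack([c,c2])[:, :])
f=np.hstack(out); cv2.imwrite("pics/wf.png",cv2.resize(f,(600,600)))
t=lambda p,z:w("top",o(p)/1.4,z)[:,:2]
print("blue",t([(590,322),(615,320)],.09),"orange",t([(580,387),(597,385)],.09),"red",t([(545,279),(562,273)],.09))
E
```

```text
blue [[ 0.4846 -0.2971]
 [ 0.4884 -0.3382]] orange [[ 0.3811 -0.2797]
 [ 0.3845 -0.3072]] red [[ 0.5527 -0.2246]
 [ 0.563  -0.2525]]
```

View pics/wf.png

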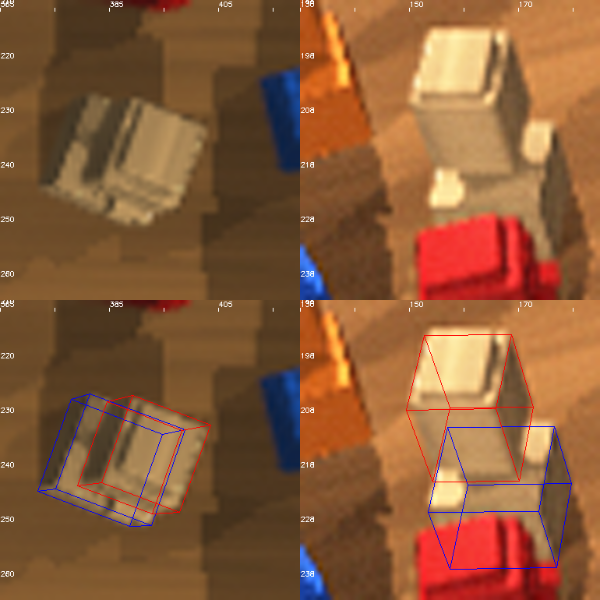

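The wireframe fits both views: the head is near (0.466, −0.2305) with yaw about −21° and nose toward the robot. The tool's closing axis is already at 68.7°, square to the cheeks. The mallet stands on the direct route, so I'll pass inside it and higher up.

Emit:
{"fn": "play_rows", "kwargs": {
  "targets": [-2.5, -2.8, -1.6, 0, -2.5, -2.8, -1.6, 0, -2.5, -2.8, -1.6, 0, -2.5, -2.8, -1.6, 0, -2.5, -2.8, -1.6, 0],
  "jaw": -0.45,
  "newtons": 30
}}

```text
time_s: 0.77
tool_pos: [0.3112, 0.4512, 0.312]
eef_rot: [3.142, 0.0, 2.77]
contact_force: [0.9, 0.2, -0.1]
opening: 0.0622
```

```bash
cat >> h.py <<'E'
from scipy.spatial.transform import Rotation as Ro
def go(x,y,z,yaw=None):
    s=status.sense(); r=Ro.from_euler("xyz",s["eef_rot"]); p=s["tool_pos"]
    d=r.inv().apply(np.array([x,y,z])-p)*100
    print("t %.2f"%s["time_s"],"pos",p.round(4),"yaw %.1f"%np.degrees(s["eef_rot"][2]),"q",s["q"].round(2),"delta cm",d.round(2),"|d| %.2f"%np.linalg.norm(d),"open %.4f"%s["opening"])
    print(" F",s["contact_force"].round(2),"T",s["torque"].round(3), "rot",s["eef_rot"].round(3))
E
python3 -c "
from h import *
print('mallet base', w('top',np.array([(170,318)])/1.4,.05))
go(.40,.20,.33)"
```

```text
mallet base [[0.48068643 0.39107739 0.05      ]]
t 0.77 pos [0.3112 0.4512 0.312 ] yaw 158.7 q [-1.04  0.2  -0.01  1.73  0.    1.21  0.15] delta cm [-17.4  -20.18  -1.8 ] |d| 26.71 open 0.0622
 F [ 0.93  0.16 -0.14] T [-0.023 -0.055  0.01 ] rot [3.142 0.    2.77 ]
```

Emit:
{"fn": "play_rows", "kwargs": {
  "targets": [-2.6, -3.0, -0.2, 0, -2.6, -3.0, -0.2, 0, -2.6, -3.0, -0.2, 0, -2.6, -3.0, -0.2, 0, -2.6, -3.0, -0.2, 0]
}}

```text
time_s: 1.18
tool_pos: [0.3777, 0.2641, 0.3217]
eef_rot: [3.141, 0.0, 2.77]
contact_force: [-0.1, -0.2, -0.1]
opening: 0.0619
```

```bash
python3 -c "
from h import *
go(.466,-.2305,.17)"
```

```text
t 1.18 pos [0.3777 0.2641 0.3217] yaw 158.7 q [-0.82  0.03  0.12  1.9  -0.    1.21  0.5 ] delta cm [-26.19 -42.89  15.14] |d| 52.48 open 0.0619
 F [-0.08 -0.16 -0.13] T [ 0.05   0.001 -0.006] rot [3.141 0.    2.77 ]
```

Emit:
{"fn": "play_rows", "kwargs": {
  "targets": [-2.5, -3.2, 0.4, 0, -2.5, -3.2, 0.4, 0, -2.5, -3.2, 0.4, 0, -2.5, -3.2, 0.4, 0, -2.5, -3.2, 0.4, 0]
}}

```text
time_s: 1.6
tool_pos: [0.4358, 0.0696, 0.3015]
eef_rot: [3.14, 0.001, 2.77]
contact_force: [0.4, 1.3, 0.1]
opening: 0.0618
```

```bash
python3 -c "
from h import *
go(.466,-.2305,.17)"
```

```text
t 1.60 pos [0.4358 0.0696 0.3015] yaw 158.7 q [-0.59  0.    0.34  1.97 -0.    1.16  0.95] delta cm [-13.7  -26.88  13.13] |d| 32.90 open 0.0618
 F [0.36 1.29 0.07] T [-0.005 -0.112  0.026] rot [3.14e+00 1.00e-03 2.77e+00]
```

Emit:
{"fn": "play_rows", "kwargs": {
  "targets": [-1.5, -3.0, 0.8, 0, -1.5, -3.0, 0.8, 0, -1.5, -3.0, 1.2, 0, -1.5, -3.0, 1.2, 0, -1.5, -3.0, 1.2, 0]
}}

```text
time_s: 2.02
tool_pos: [0.451, -0.097, 0.2492]
eef_rot: [3.141, 0.001, 2.77]
contact_force: [1.0, 0.1, -0.2]
opening: 0.0622
```

Emit:
{"fn": "play_rows", "kwargs": {
  "targets": [-1.5, -2.9, 1.5, 0, -1.5, -2.9, 1.5, 0, -1.5, -2.9, 1.5, 0, -1.5, -2.8, 1.5, 0, 0, 0, 0, 0]
}}

```text
time_s: 2.43
tool_pos: [0.4632, -0.2305, 0.1873]
eef_rot: [-3.137, -0.002, 2.761]
contact_force: [-0.3, -1.5, 0.0]
opening: 0.0621
```

```bash
python3 -c "
from h import *
go(.466,-.2305,.062)"
```

```text
t 2.43 pos [ 0.4632 -0.2305  0.1873] yaw 158.2 q [-0.13  0.29  0.61  1.98 -0.2   0.93  1.78] delta cm [-0.28  0.16 12.53] |d| 12.53 open 0.0621
 F [-0.28 -1.53  0.01] T [0.014 0.001 0.034] rot [-3.137e+00 -2.000e-03  2.761e+00]
```

Emit:
{"fn": "play_rows", "kwargs": {
  "targets": [-0.2, 0.1, 3.3, 0, -0.1, 0, 3.2, 0, 0, 0, 3.2, 0, 0, 0, 3.0, 0, 0, 0, 0, 0]
}}

```text
time_s: 2.85
tool_pos: [0.465, -0.2221, 0.0578]
eef_rot: [-3.141, -0.01, 2.771]
contact_force: [0.1, 1.2, 0.6]
opening: 0.0619
```

```bash
python3 -c "
from h import *
go(.466,-.2305,.058)
f=np.hstack([crop(read_camera('top'),360,190,80,80,5),crop(read_camera('scene'),100,150,80,80,5)]); cv2.imwrite('pics/grasp.png',f)"
```

```text
t 2.85 pos [ 0.465  -0.2221  0.0578] yaw 158.7 q [-0.03  0.48  0.5   2.08 -0.37  0.67  1.92] delta cm [-0.4  -0.75 -0.02] |d| 0.85 open 0.0619
 F [0.09 1.15 0.56] T [0.053 0.046 0.036] rot [-3.141 -0.01   2.771]
```

View pics/grasp.png

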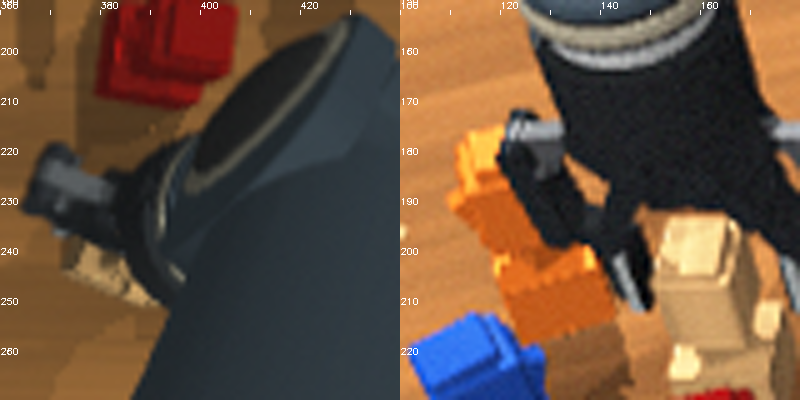

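The fingers straddle the head, with the left finger near (147,208) and clear of the cheek. The TCP still reads 8 mm off in y, so I'll let it settle and then correct.

Emit:
{"fn": "play_rows", "kwargs": {
  "targets": [0, 0, 0, 0]
}}

```text
time_s: 3.03
tool_pos: [0.4697, -0.225, 0.064]
eef_rot: [3.141, 0.003, 2.77]
contact_force: [-0.3, -0.1, 1.0]
opening: 0.0618
```

```bash
python3 -c "
from h import *
go(.466,-.2305,.058)"
```

```text
t 3.03 pos [ 0.4697 -0.225   0.064 ] yaw 158.7 q [-0.03  0.48  0.51  2.07 -0.37  0.67  1.92] delta cm [ 0.15 -0.64  0.6 ] |d| 0.89 open 0.0618
 F [-0.3  -0.11  0.98] T [-0.051  0.033 -0.006] rot [3.141e+00 3.000e-03 2.770e+00]
```

Emit:
{"fn": "play_rows", "kwargs": {
  "targets": [0.1, -0.6, 0.5, 0, 0, 0, 0, 0, 0, 0, 0, 0]
}}

```text
time_s: 3.28
tool_pos: [0.4656, -0.2303, 0.0583]
eef_rot: [3.141, 0.002, 2.769]
contact_force: [1.1, -0.6, 0.4]
opening: 0.0617
```

```bash
python3 -c "
from h import *
go(.466,-.2305,.058)"
```

```text
t 3.28 pos [ 0.4656 -0.2303  0.0583] yaw 158.6 q [-0.01  0.48  0.5   2.08 -0.37  0.66  1.94] delta cm [-0.05 -0.    0.03] |d| 0.06 open 0.0617
 F [ 1.11 -0.61  0.41] T [ 0.013  0.025 -0.014] rot [3.141e+00 2.000e-03 2.769e+00]
```

Emit:
{"fn": "play_rows", "kwargs": {
  "targets": [0, 0, 0, 0, 0, 0, 0, 0, 0, 0, 0, 0, 0, 0, 0, 0, 0, 0, 0, 0],
  "jaw": 1,
  "newtons": 30
}}

```text
time_s: 3.7
tool_pos: [0.4656, -0.2297, 0.0577]
eef_rot: [3.141, 0.001, 2.77]
contact_force: [-0.2, 1.1, 6.1]
opening: 0.0338
```

Emit:
{"fn": "play_rows", "kwargs": {
  "targets": [0, 0, -0.5, 0, 0, 0, -1.5, 0, 0, 0, -3.0, 0, 0, 0, -3.0, 0, 0, 0, -3.0, 0]
}}

```text
time_s: 4.12
tool_pos: [0.4645, -0.2296, 0.168]
eef_rot: [-3.141, -0.002, 2.769]
contact_force: [1.0, 0.2, -0.5]
opening: 0.0339
```

```bash
python3 -c "
from h import *
go(.5957,.2000,.21)"
```

```text
t 4.12 pos [ 0.4645 -0.2296  0.168 ] yaw 158.7 q [-0.12  0.32  0.61  2.   -0.23  0.89  1.81] delta cm [ 3.41 44.79 -4.22] |d| 45.12 open 0.0339
 F [ 0.96  0.15 -0.54] T [ 0.016 -0.038 -0.005] rot [-3.141e+00 -2.000e-03  2.769e+00]
```

The opening of 33.9 mm matches the 34 mm cheeks, so the grasp is good.

Emit:
{"fn": "play_rows", "kwargs": {
  "targets": [0.2, 2.0, -0.9, 0, 0.3, 3.5, -0.9, 0, 0.3, 3.8, -0.8, 0, 0.3, 3.8, -0.8, 0, 0.3, 3.8, -0.8, 0]
}}

```text
time_s: 4.53
tool_pos: [0.5134, -0.0656, 0.2097]
eef_rot: [3.141, -0.0, 2.769]
contact_force: [-0.1, 0.0, -1.0]
opening: 0.0338
```

Emit:
{"fn": "play_rows", "kwargs": {
  "targets": [0.3, 3.8, 0, 0, 0.3, 3.8, 0, 0, 0.3, 3.8, 0, 0, 0.3, 3.8, 0, 0, 0.3, 3.8, 0, 0]
}}

```text
time_s: 4.95
tool_pos: [0.5685, 0.117, 0.2091]
eef_rot: [-3.141, -0.001, 2.77]
contact_force: [0.7, -0.6, -0.7]
opening: 0.0341
```

Emit:
{"fn": "play_rows", "kwargs": {
  "targets": [0.3, 3.8, 0, 0, 0.2, 3.0, 0, 0, 0.1, 1.5, 0, 0, 0, 0, 0, -6.5, 0, 0, 0, -6.5]
}}

```text
time_s: 5.37
tool_pos: [0.5928, 0.1956, 0.2084]
eef_rot: [-3.14, -0.001, 3.004]
contact_force: [0.0, -0.2, -2.1]
opening: 0.0339
```

Emit:
{"fn": "play_rows", "kwargs": {
  "targets": [0, 0, 0, -6.5, 0, 0, 0, -6.5, 0, 0, 0, 0, 0, 0, 0, 0]
}}

```text
time_s: 5.7
tool_pos: [0.5931, 0.1936, 0.2091]
eef_rot: [-3.141, -0.001, -3.064]
contact_force: [0.0, 0.9, -1.3]
opening: 0.0337
```

```bash
python3 -c "
from h import *
go(.5957,.2000,.20)"
```

```text
t 5.70 pos [0.5931 0.1936 0.2091] yaw -175.5 q [-0.64  0.42  0.35  1.7  -0.16  1.05  1.41] delta cm [-0.31  0.61  0.91] |d| 1.14 open 0.0337
 F [ 0.05  0.93 -1.34] T [ 0.069 -0.025  0.026] rot [-3.141e+00 -1.000e-03 -3.064e+00]
```

Emit:
{"fn": "play_rows", "kwargs": {
  "targets": [-0.3, 0.6, 1.5, -0.5, 0, 0, 2.0, 0, 0, 0, 1.5, 0, 0, 0, 0, 0, 0, 0, 0, 0]
}}

```text
time_s: 6.12
tool_pos: [0.5953, 0.2004, 0.1587]
eef_rot: [-3.141, -0.002, -3.053]
contact_force: [-0.2, 1.3, -0.6]
opening: 0.0336
```

```bash
python3 -c "
from h import *
go(.5957,.2000,.089)
f=np.hstack([crop(read_camera('top'),165,135,80,80,5),crop(read_camera('scene'),330,135,80,80,5)]); cv2.imwrite('pics/place.png',f)"
```

```text
t 6.12 pos [0.5953 0.2004 0.1587] yaw -174.9 q [-0.64  0.47  0.34  1.74 -0.18  0.96  1.43] delta cm [-0.05 -0.04  6.97] |d| 6.97 open 0.0336
 F [-0.17  1.3  -0.65] T [ 0.005 -0.021  0.015] rot [-3.141e+00 -2.000e-03 -3.053e+00]
```

View pics/place.png

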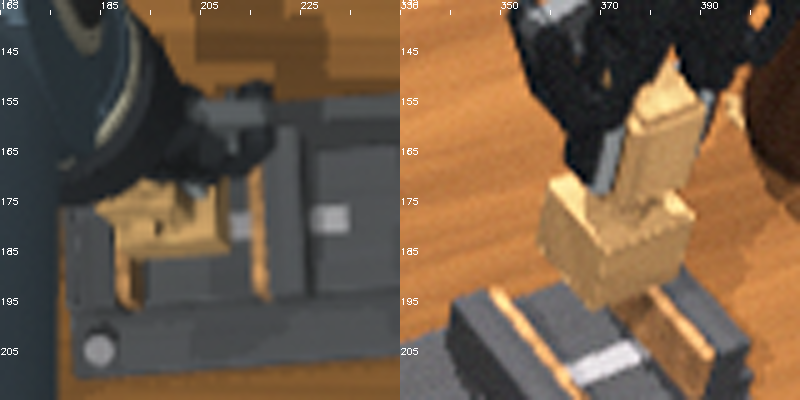

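The head hangs over the gap with its base parallel to the corks (base edge at (120,258)–(228,250) in the top view), so I'll lower it.

Emit:
{"fn": "play_rows", "kwargs": {
  "targets": [0, 0, 2.0, 0, 0, 0, 2.0, 0, 0, 0, 1.5, 0, 0, 0, 0, 0, 0, 0, 0, 0]
}}

```text
time_s: 6.63
tool_pos: [0.5961, 0.201, 0.105]
eef_rot: [3.142, 0.001, -3.051]
contact_force: [0.1, 0.3, -1.3]
opening: 0.0341
```

```bash
python3 -c "
from h import *
go(.5957,.2000,.0885)
f=np.hstack([crop(read_camera('top'),165,135,80,80,5),crop(read_camera('scene'),330,155,80,80,5)]); cv2.imwrite('pics/place2.png',f)"
```

```text
t 6.63 pos [0.5961 0.201  0.105 ] yaw -174.8 q [-0.62  0.54  0.32  1.78 -0.21  0.86  1.45] delta cm [ 0.05 -0.1   1.65] |d| 1.65 open 0.0341
 F [ 0.12  0.27 -1.3 ] T [ 0.016 -0.073 -0.004] rot [ 3.142e+00  1.000e-03 -3.051e+00]
```

View pics/place2.png

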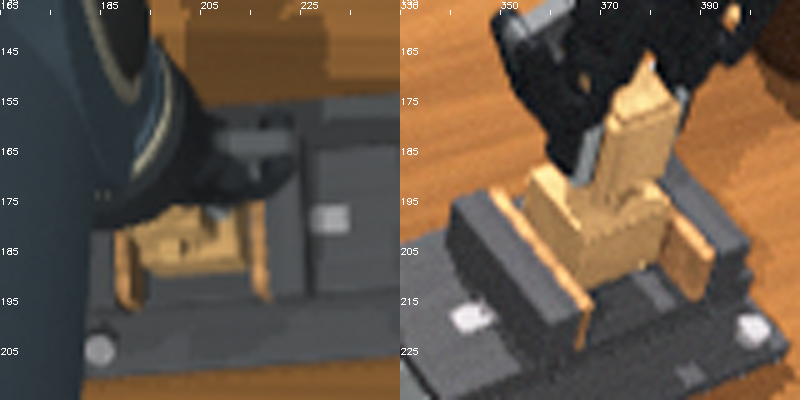

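The base sits between the corks with visible clearance on both sides and no lateral force. I'll lower the last 16 mm gently.

Emit:
{"fn": "play_rows", "kwargs": {
  "targets": [0, -0.1, 0.7, 0, 0, 0, 0.5, 0, 0, 0, 0.3, 0, 0, 0, 0.1, 0, 0, 0, 0, 0]
}}

```text
time_s: 7.15
tool_pos: [0.5958, 0.2, 0.0881]
eef_rot: [-3.142, -0.0, -3.051]
contact_force: [0.9, -0.3, -1.9]
opening: 0.0335
```

Emit:
{"fn": "play_rows", "kwargs": {
  "targets": [0, 0, 0, 0, 0, 0, 0, 0]
}}

```text
time_s: 7.32
tool_pos: [0.596, 0.2001, 0.0884]
eef_rot: [3.141, 0.0, -3.051]
contact_force: [-0.1, -0.6, -1.2]
opening: 0.0337
```

Emit:
{"fn": "play_rows", "kwargs": {
  "targets": [0, 0, 0.1, 0, 0, 0, 0, 0, 0, 0, 0, 0]
}}

```text
time_s: 7.57
tool_pos: [0.5962, 0.2002, 0.0878]
eef_rot: [3.141, 0.001, -3.051]
contact_force: [0.2, -0.5, 1.9]
opening: 0.0333
```

Emit:
{"fn": "play_rows", "kwargs": {
  "targets": [0, 0, 0.1, 0, 0, 0, 0, 0, 0, 0, 0, 0]
}}

```text
time_s: 7.82
tool_pos: [0.5963, 0.2002, 0.0877]
eef_rot: [3.141, 0.001, -3.051]
contact_force: [-2.2, -0.5, 7.5]
opening: 0.0338
```

It touched the bed at z = 0.0877, as predicted. Releasing now.

Emit:
{"fn": "play_rows", "kwargs": {
  "targets": [0, 0, -0.1, 0, 0, 0, 0, 0, 0, 0, 0, 0, 0, 0, 0, 0, 0, 0, 0, 0],
  "jaw": -0.4
}}

```text
time_s: 8.23
tool_pos: [0.5957, 0.2, 0.087]
eef_rot: [-3.142, -0.0, -3.051]
contact_force: [-0.4, -0.8, 0.7]
opening: 0.0601
```

Emit:
{"fn": "play_rows", "kwargs": {
  "targets": [0, 0, -0.5, 0, 0, 0, -1.5, 0, 0, 0, -3.0, 0, 0, 0, -3.0, 0, 0, 0, -3.0, 0]
}}

```text
time_s: 8.65
tool_pos: [0.5956, 0.1998, 0.1985]
eef_rot: [-3.141, -0.001, -3.051]
contact_force: [0.1, 1.2, -0.6]
opening: 0.0596
```

```bash
python3 -c "
from h import *
go(.610,.053,.18)"
```

```text
t 8.65 pos [0.5956 0.1998 0.1985] yaw -174.8 q [-0.65  0.43  0.35  1.7  -0.17  1.04  1.42] delta cm [ -0.11 -14.75   1.86] |d| 14.87 open 0.0596
 F [ 0.06  1.19 -0.57] T [ 0.007 -0.06   0.034] rot [-3.141e+00 -1.000e-03 -3.051e+00]
```

Released. Now I'll go above the controls and pre-wind the wrist counter-clockwise so there's range for the clockwise turn.

Emit:
{"fn": "play_rows", "kwargs": {
  "targets": [0, -3.0, 0, 0, 0, -3.9, 0, 0, 0, -3.9, 0, 0, 0, -3.0, 0, 0, 0, -0.9, 0, -7],
  "jaw": -1
}}

```text
time_s: 9.07
tool_pos: [0.6094, 0.0461, 0.1981]
eef_rot: [-3.138, 0.0, -2.935]
contact_force: [0.4, -0.9, 0.2]
opening: 0.0854
```

Emit:
{"fn": "play_rows", "kwargs": {
  "targets": [0, 0, 0.3, -7, 0, 0, 0.3, -7, 0, 0, 0.3, -7, 0, 0, 0.3, -7, 0, 0, 0.3, -7]
}}

```text
time_s: 9.48
tool_pos: [0.6092, 0.0535, 0.1825]
eef_rot: [-3.141, 0.0, -2.312]
contact_force: [-0.1, 0.0, 0.0]
opening: 0.0852
```

Emit:
{"fn": "play_rows", "kwargs": {
  "targets": [0, 0, 0, -7, 0, 0, 0, -7, 0, 0, 0, 0, 0, 0, 0, 0]
}}

```text
time_s: 9.82
tool_pos: [0.6092, 0.0534, 0.1825]
eef_rot: [-3.142, 0.0, -2.077]
contact_force: [-0.3, 0.3, 0.2]
opening: 0.0852
```

```bash
python3 -c "
from h import *
go(.6097,.053,.18)
f=np.hstack([crop(read_camera('top'),165,135,80,80,5),crop(read_camera('scene'),330,145,80,80,5)]); cv2.imwrite('pics/stood.png',f)
C=np.array([.6094,.0531]);print('bed est',C+.15*np.array([-np.sin(np.radians(5)),np.cos(np.radians(5))]))"
```

```text
t 9.82 pos [0.6092 0.0534 0.1825] yaw -119.0 q [-0.28  0.41  0.16  1.75 -0.08  0.98  2.55] delta cm [ 0.01 -0.06  0.25] |d| 0.26 open 0.0852
 F [-0.28  0.28  0.21] T [-0.044 -0.     0.026] rot [-3.142  0.    -2.077]
bed est [0.59632664 0.2025292 ]
```

View pics/stood.png

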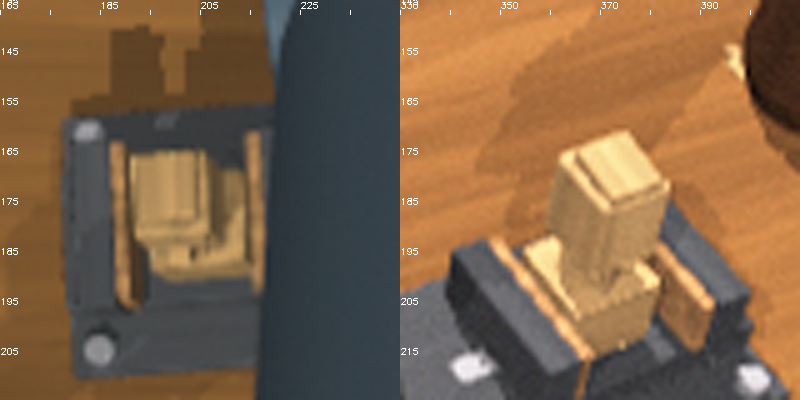

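The head stands upright on the bed between the corks, with gaps on both sides and the jaws parallel. Descending around the ring with the fingers fully open.

Emit:
{"fn": "play_rows", "kwargs": {
  "targets": [0, 0, 2.5, 0, 0, 0, 3.5, 0, 0, 0, 3.0, 0, 0, 0, 1.5, 0, 0, 0, 0.5, 0]
}}

```text
time_s: 10.33
tool_pos: [0.6069, 0.0536, 0.0691]
eef_rot: [3.137, -0.004, -2.075]
contact_force: [-0.6, -0.5, 0.9]
opening: 0.0856
```

Emit:
{"fn": "play_rows", "kwargs": {
  "targets": [0, 0, 0, 0, 0, 0, 0, 0]
}}

```text
time_s: 10.5
tool_pos: [0.61, 0.0537, 0.0731]
eef_rot: [-3.14, 0.001, -2.074]
contact_force: [-0.3, -0.4, -0.1]
opening: 0.0853
```

```bash
python3 -c "
from h import *
go(.6097,.053,.04)
f=np.hstack([crop(read_camera('top'),210,120,80,80,5),crop(read_camera('scene'),270,165,80,80,5)]); cv2.imwrite('pics/ring.png',f)"
```

```text
t 10.50 pos [0.61   0.0537 0.0731] yaw -118.8 q [-0.26  0.54  0.14  1.84 -0.1   0.77  2.57] delta cm [ 0.08 -0.    3.31] |d| 3.32 open 0.0853
 F [-0.26 -0.36 -0.1 ] T [ 0.031 -0.029  0.025] rot [-3.140e+00  1.000e-03 -2.074e+00]
```

View pics/ring.png

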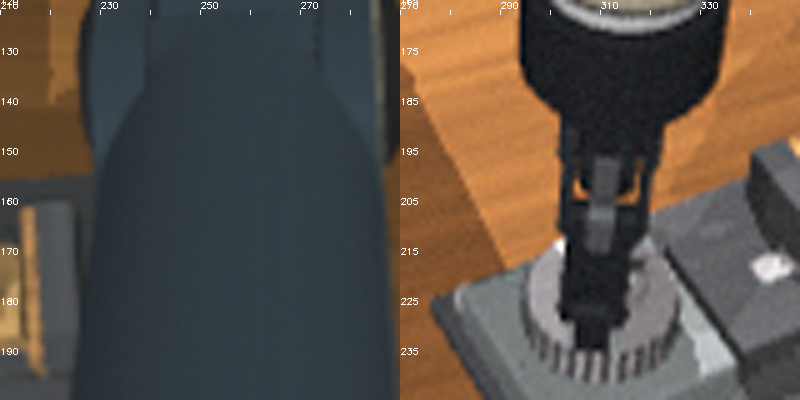

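The near finger hangs in front of the ring at (600,330), centred on it. The top view is covered by the arm. Descending slowly while watching the force.

Emit:
{"fn": "play_rows", "kwargs": {
  "targets": [0.1, 0, 1.0, 0, 0, 0, 1.0, 0, 0, 0, 0.6, 0, 0, 0, 0, 0, 0, 0, 0, 0]
}}

```text
time_s: 11.02
tool_pos: [0.6082, 0.0527, 0.0455]
eef_rot: [3.14, -0.001, -2.074]
contact_force: [0.1, 0.1, -1.0]
opening: 0.0853
```

Emit:
{"fn": "play_rows", "kwargs": {
  "targets": [0, 0, 0.4, 0, 0, 0, 0.2, 0, 0, 0, 0, 0, 0, 0, 0, 0]
}}

```text
time_s: 11.35
tool_pos: [0.6087, 0.0528, 0.0402]
eef_rot: [3.141, 0.0, -2.074]
contact_force: [0.5, -0.4, 1.2]
opening: 0.0853
```

Emit:
{"fn": "play_rows", "kwargs": {
  "targets": [0, 0, 0, 0, 0, 0, 0, 0, 0, 0, 0, 0, 0, 0, 0, 0, 0, 0, 0, 0],
  "jaw": 1,
  "newtons": 45
}}

```text
time_s: 11.77
tool_pos: [0.6092, 0.0526, 0.041]
eef_rot: [-3.141, 0.001, -2.074]
contact_force: [-0.9, -1.2, 5.0]
opening: 0.0626
```

```bash
python3 -c "
from h import *
go(.6097,.053,.04)"
```

```text
t 11.77 pos [0.6092 0.0526 0.041 ] yaw -118.8 q [-0.25  0.58  0.13  1.85 -0.11  0.71  2.58] delta cm [-0.06 -0.03  0.1 ] |d| 0.11 open 0.0626
 F [-0.94 -1.17  5.03] T [-0.145  0.143  0.018] rot [-3.141e+00  1.000e-03 -2.074e+00]
```

The grip reads 62.6 mm on the 64 mm ring, with the moment near zero. I'll start turning clockwise.

Emit:
{"fn": "play_rows", "kwargs": {
  "targets": [0, 0, 0, 4, 0, 0, 0, 5, 0, 0, 0, 5, 0, 0, 0, 5, 0, 0, 0, 0]
}}

```text
time_s: 12.18
tool_pos: [0.6083, 0.0533, 0.0409]
eef_rot: [3.141, -0.0, -2.408]
contact_force: [-3.8, -0.3, 7.3]
opening: 0.0626
```

```bash
python3 -c "
from h import *
go(.6097,.053,.04)"
```

```text
t 12.18 pos [0.6083 0.0533 0.0409] yaw -138.0 q [-0.31  0.59  0.21  1.86 -0.18  0.71  2.31] delta cm [-0.08 -0.11  0.09] |d| 0.17 open 0.0626
 F [-3.77 -0.29  7.27] T [-0.022  0.457 -0.559] rot [ 3.141 -0.    -2.408]
```

Emit:
{"fn": "play_rows", "kwargs": {
  "targets": [0, 0, 0, 2, 0, 0, 0, 2, 0, 0, 0, 2]
}}

```text
time_s: 12.43
tool_pos: [0.6081, 0.0535, 0.0409]
eef_rot: [3.141, -0.001, -2.508]
contact_force: [-3.7, 2.0, 8.2]
opening: 0.0624
```

```bash
python3 -c "
from h import *
go(.6097,.053,.04)"
```

```text
t 12.43 pos [0.6081 0.0535 0.0409] yaw -143.7 q [-0.33  0.59  0.24  1.86 -0.2   0.72  2.23] delta cm [-0.1  -0.13  0.09] |d| 0.19 open 0.0624
 F [-3.71  2.04  8.23] T [0.022 0.632 0.6  ] rot [ 3.141e+00 -1.000e-03 -2.508e+00]
```

The moment is about +0.60 N m while moving, which is drag only, and it flips sign at rest. So I'll read it in motion and go on in small bites.

Emit:
{"fn": "play_rows", "kwargs": {
  "targets": [0, 0, 0, 2, 0, 0, 0, 2]
}}

```text
time_s: 12.6
tool_pos: [0.608, 0.0537, 0.041]
eef_rot: [3.14, -0.001, -2.578]
contact_force: [-3.4, 0.6, 7.2]
opening: 0.0626
```

```bash
python3 -c "
from h import *
go(.6097,.053,.04)"
```

```text
t 12.60 pos [0.608  0.0537 0.041 ] yaw -147.7 q [-0.35  0.59  0.26  1.86 -0.22  0.72  2.17] delta cm [-0.1  -0.15  0.1 ] |d| 0.20 open 0.0626
 F [-3.43  0.61  7.23] T [0.026 0.637 0.581] rot [ 3.140e+00 -1.000e-03 -2.578e+00]
```

Emit:
{"fn": "play_rows", "kwargs": {
  "targets": [0, 0, 0, 2, 0, 0, 0, 2]
}}

```text
time_s: 12.77
tool_pos: [0.6079, 0.0539, 0.0409]
eef_rot: [3.14, -0.001, -2.647]
contact_force: [-3.9, 1.3, 8.6]
opening: 0.0626
```

```bash
python3 -c "
from h import *
go(.6097,.053,.04)"
```

```text
t 12.77 pos [0.6079 0.0539 0.0409] yaw -151.7 q [-0.36  0.6   0.28  1.86 -0.24  0.72  2.12] delta cm [-0.12 -0.16  0.09] |d| 0.22 open 0.0626
 F [-3.91  1.29  8.61] T [0.022 0.697 0.615] rot [ 3.140e+00 -1.000e-03 -2.647e+00]
```

Emit:
{"fn": "play_rows", "kwargs": {
  "targets": [0, 0, 0, 2, 0, 0, 0, 2]
}}

```text
time_s: 12.93
tool_pos: [0.6078, 0.0541, 0.0409]
eef_rot: [3.14, -0.001, -2.717]
contact_force: [-4.9, 1.9, 7.8]
opening: 0.0627
```

```bash
python3 -c "
from h import *
go(.6097,.053,.04)"
```

```text
t 12.93 pos [0.6078 0.0541 0.0409] yaw -155.7 q [-0.37  0.6   0.3   1.86 -0.25  0.72  2.06] delta cm [-0.13 -0.18  0.09] |d| 0.24 open 0.0627
 F [-4.93  1.92  7.82] T [0.148 0.78  0.544] rot [ 3.140e+00 -1.000e-03 -2.717e+00]
```

Emit:
{"fn": "play_rows", "kwargs": {
  "targets": [0, 0, 0, 2, 0, 0, 0, 2]
}}

```text
time_s: 13.1
tool_pos: [0.6077, 0.0543, 0.0409]
eef_rot: [3.14, -0.002, -2.787]
contact_force: [-4.4, 2.9, 8.1]
opening: 0.0625
```

```bash
python3 -c "
from h import *
go(.6097,.053,.04)"
```

```text
t 13.10 pos [0.6077 0.0543 0.0409] yaw -159.7 q [-0.39  0.6   0.31  1.86 -0.27  0.72  2.01] delta cm [-0.14 -0.19  0.09] |d| 0.25 open 0.0625
 F [-4.39  2.88  8.12] T [0.097 0.811 0.63 ] rot [ 3.140e+00 -2.000e-03 -2.787e+00]
```

Emit:
{"fn": "play_rows", "kwargs": {
  "targets": [0, 0, 0, 2, 0, 0, 0, 2]
}}

```text
time_s: 13.27
tool_pos: [0.6077, 0.0545, 0.0409]
eef_rot: [3.14, -0.002, -2.856]
contact_force: [-4.5, 3.0, 9.0]
opening: 0.0623
```

```bash
python3 -c "
from h import *
go(.6097,.053,.04)"
```

```text
t 13.27 pos [0.6077 0.0545 0.0409] yaw -163.7 q [-0.4   0.6   0.33  1.86 -0.29  0.72  1.95] delta cm [-0.16 -0.2   0.09] |d| 0.27 open 0.0623
 F [-4.51  2.98  8.98] T [0.194 0.819 0.524] rot [ 3.140e+00 -2.000e-03 -2.856e+00]
```

Emit:
{"fn": "play_rows", "kwargs": {
  "targets": [0, 0, 0, 2, 0, 0, 0, 2]
}}

```text
time_s: 13.43
tool_pos: [0.6076, 0.0547, 0.0409]
eef_rot: [3.139, -0.002, -2.926]
contact_force: [-5.1, 2.2, 9.2]
opening: 0.0626
```

```bash
python3 -c "
from h import *
go(.6097,.053,.04)"
```

```text
t 13.43 pos [0.6076 0.0547 0.0409] yaw -167.6 q [-0.41  0.6   0.35  1.86 -0.3   0.73  1.89] delta cm [-0.17 -0.21  0.09] |d| 0.28 open 0.0626
 F [-5.07  2.19  9.21] T [0.201 0.913 0.584] rot [ 3.139e+00 -2.000e-03 -2.926e+00]
```

Emit:
{"fn": "play_rows", "kwargs": {
  "targets": [0, 0, 0, 2, 0, 0, 0, 2]
}}

```text
time_s: 13.6
tool_pos: [0.6076, 0.0549, 0.0409]
eef_rot: [3.139, -0.002, -2.996]
contact_force: [-5.5, 3.6, 8.6]
opening: 0.0624
```

```bash
python3 -c "
from h import *
go(.6097,.053,.04)"
```

```text
t 13.60 pos [0.6076 0.0549 0.0409] yaw -171.6 q [-0.43  0.61  0.37  1.87 -0.32  0.73  1.84] delta cm [-0.19 -0.22  0.09] |d| 0.30 open 0.0624
 F [-5.49  3.61  8.57] T [0.29 0.93 0.62] rot [ 3.139e+00 -2.000e-03 -2.996e+00]
```

Emit:
{"fn": "play_rows", "kwargs": {
  "targets": [0, 0, 0, 2, 0, 0, 0, 2]
}}

```text
time_s: 13.77
tool_pos: [0.6075, 0.0551, 0.0409]
eef_rot: [3.139, -0.003, -3.065]
contact_force: [-5.3, 3.5, 9.6]
opening: 0.0622
```

```bash
python3 -c "
from h import *
go(.6097,.053,.04)"
```

```text
t 13.77 pos [0.6075 0.0551 0.0409] yaw -175.6 q [-0.44  0.61  0.39  1.87 -0.33  0.73  1.78] delta cm [-0.2  -0.23  0.09] |d| 0.32 open 0.0622
 F [-5.34  3.52  9.58] T [0.387 0.975 0.554] rot [ 3.139e+00 -3.000e-03 -3.065e+00]
```

Emit:
{"fn": "play_rows", "kwargs": {
  "targets": [0, 0, 0, 2, 0, 0, 0, 2]
}}

```text
time_s: 13.93
tool_pos: [0.6075, 0.0553, 0.0409]
eef_rot: [3.139, -0.003, -3.134]
contact_force: [-4.8, 4.1, 9.6]
opening: 0.063
```

```bash
python3 -c "
from h import *
go(.6097,.053,.04)"
```

```text
t 13.93 pos [0.6075 0.0553 0.0409] yaw -179.6 q [-0.45  0.61  0.41  1.87 -0.35  0.73  1.73] delta cm [-0.22 -0.23  0.09] |d| 0.33 open 0.0630
 F [-4.83  4.09  9.64] T [0.412 0.969 0.757] rot [ 3.139e+00 -3.000e-03 -3.134e+00]
```

Emit:
{"fn": "play_rows", "kwargs": {
  "targets": [0, 0, 0, 2, 0, 0, 0, 2]
}}

```text
time_s: 14.1
tool_pos: [0.6075, 0.0555, 0.0409]
eef_rot: [3.139, -0.003, 3.08]
contact_force: [-4.5, 4.0, 9.0]
opening: 0.0626
```

```bash
python3 -c "
from h import *
go(.6097,.053,.04)"
```

```text
t 14.10 pos [0.6075 0.0555 0.0409] yaw 176.5 q [-0.47  0.62  0.42  1.87 -0.37  0.74  1.67] delta cm [-0.23 -0.24  0.09] |d| 0.35 open 0.0626
 F [-4.52  3.98  8.99] T [0.484 0.998 0.892] rot [ 3.139e+00 -3.000e-03  3.080e+00]
```

The bite is clear: the moment rose from 0.58 to 0.76 to 0.89 N m over the last 8°. That's about +0.31 N m over drag, or roughly 22 N. I'll hold, then check.

Emit:
{"fn": "play_rows", "kwargs": {
  "targets": [0, 0, 0, 0, 0, 0, 0, 0, 0, 0, 0, 0, 0, 0, 0, 0]
}}

```text
time_s: 14.43
tool_pos: [0.6075, 0.0555, 0.0409]
eef_rot: [3.139, -0.003, 3.079]
contact_force: [-5.2, 4.9, 8.8]
opening: 0.0625
```

```bash
python3 -c "
from h import *
go(.6097,.053,.04)"
```

```text
t 14.43 pos [0.6075 0.0555 0.0409] yaw 176.4 q [-0.47  0.62  0.42  1.87 -0.37  0.74  1.67] delta cm [-0.23 -0.24  0.09] |d| 0.35 open 0.0625
 F [-5.18  4.9   8.78] T [0.461 1.002 0.397] rot [ 3.139e+00 -3.000e-03  3.079e+00]
```

Emit:
{"fn": "play_rows", "kwargs": {
  "targets": [0, 0, 0, 0, 0, 0, 0, 0, 0, 0, 0, 0, 0, 0, 0, 0, 0, 0, 0, 0],
  "jaw": -1
}}

```text
time_s: 14.85
tool_pos: [0.6087, 0.0523, 0.0401]
eef_rot: [-3.141, -0.0, 3.075]
contact_force: [-0.5, 0.4, -0.3]
opening: 0.0855
```

```bash
python3 -c "
from h import *
go(.6097,.053,.04)"
```

```text
t 14.85 pos [0.6087 0.0523 0.0401] yaw 176.2 q [-0.46  0.62  0.43  1.87 -0.37  0.73  1.67] delta cm [-0.1   0.07  0.01] |d| 0.12 open 0.0855
 F [-0.5   0.36 -0.27] T [ 0.007 -0.054  0.012] rot [-3.141 -0.     3.075]
```

Free of the ring. Rising straight up, then a last look.

Emit:
{"fn": "play_rows", "kwargs": {
  "targets": [0, 0, -1.5, 0, 0, 0, -3.0, 0, 0, 0, -3.5, 0, 0, 0, -3.5, 0, 0, 0, -3.5, 0]
}}

```text
time_s: 15.27
tool_pos: [0.6084, 0.0523, 0.1916]
eef_rot: [-3.141, -0.001, 3.075]
contact_force: [0.7, 0.1, 0.9]
opening: 0.085
```

Emit:
{"fn": "play_rows", "kwargs": {
  "targets": [0, -3.5, -3.0, 0, 0, -3.5, -2.0, 0, 0, -3.5, 0, 0, 0, -3.5, 0, 0, 0, 0, 0, 0]
}}

```text
time_s: 15.68
tool_pos: [0.598, -0.0937, 0.2388]
eef_rot: [-3.137, 0.002, 3.063]
contact_force: [-0.6, -1.0, 0.1]
opening: 0.0852
```

Emit:
{"fn": "play_rows", "kwargs": {
  "targets": [0, -3.5, 0, 0, 0, -3.5, 0, 0, 0, -2, 0, 0, 0, 0, 0, 0, 0, 0, 0, 0]
}}

```text
time_s: 16.1
tool_pos: [0.5931, -0.1751, 0.2372]
eef_rot: [-3.141, -0.0, 3.071]
contact_force: [1.0, -0.1, 0.3]
opening: 0.0853
```

```bash
python3 -c "
from h import *
go(.6097,.053,.04)
f=np.vstack([crop(read_camera('top'),170,135,130,70,6),crop(read_camera('scene'),280,155,130,70,6)])[:, :780]; cv2.imwrite('pics/end.png',cv2.resize(f,(557,600)))"
```

```text
t 16.10 pos [ 0.5931 -0.1751  0.2372] yaw 176.0 q [-0.22  0.41  0.59  1.7  -0.25  1.11  1.95] delta cm [-0.07 22.88 19.72] |d| 30.20 open 0.0853
 F [ 1.   -0.1   0.31] T [ 0.037 -0.016  0.001] rot [-3.141 -0.     3.071]
```

View pics/end.png

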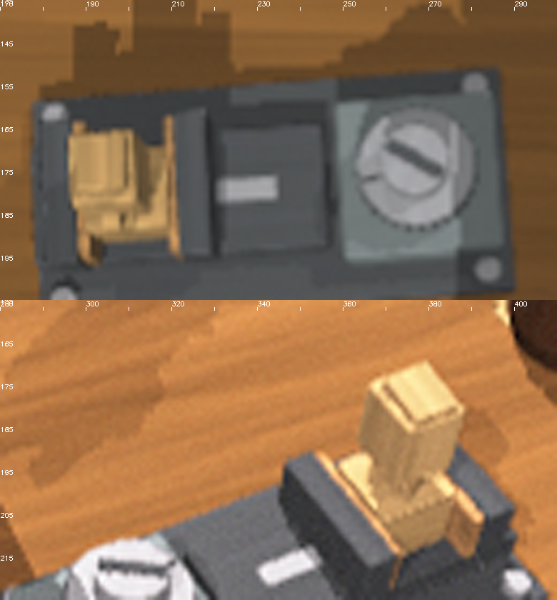

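The head stands upright with its base between both corks (front cork at (172,185), rear at (80,130)–(95,260)). The inner bar at (390,145)–(440,170) keeps its slope, and the arm is well clear. Handing in.

```bash
python3 -c "
from h import *
print(robot.sign_off())"
```

```text
the job is handed in; nothing more can be done
None
```

The rough head is standing on the vice bed, clamped by the jaws at an estimated 22 N, and the job was handed in at about 16 s of the 54 s allowed. No verdict was reported.

- **Placing:** I gripped the head across the cheeks (opening 33.9 mm against the stated 34 mm). It touched the bed at the expected height, and I let go of it before turning the ring.
- **Clamping:** I turned only the outer ring clockwise, about 65°. The moment while moving was about 0.58 N m of drag, then rose to 0.76 and 0.89 N m once it bit. That rise gives the 22 N, within about 3 N. I did not measure the clamping force again after releasing the ring.
- **Final look:** The last picture shows the head upright between both corks, the inner knob's bar at about the same slope as before, and the arm clear with only about 1 N (noise level) on the tool.
- **Not checked:**
    - The knob's mark was compared by eye, not measured to 3 mm.
    - The bystanders and look-alikes were not re-measured at the end, though I felt no contact near any of them.
- **Drift:** While I turned the ring, the tool drifted about 3 mm sideways, with up to 6 N of side force. That vanished on release.

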